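Load a film carrier under the sprung clips of a light stage

ROBOT

A 7-joint arm with a two-finger parallel gripper is mounted at the origin on the work surface; the furniture and walls round the work are solid. World frame = base frame: x ahead of the robot, y to its left, z up, the work surface at z = 0. Lengths are in m, angles in degrees, forces in N, time in s.
With the tool pointing down it reaches from about 0.35 to 0.775 m from the base axis. Payload 3.1 kg.
Tool frame: the origin (TCP) lies on the centre line of the jaws, within the pads' length; the fingertips stand 17 mm ahead of it and the grasp point (between the pads) lies 2 mm behind it (robot.tip_reach is the distance from the TCP to the fingertips, in m); z points along the fingers, y is the line along which they close (so a half turn about z gives the same grasp; the last joint's range is limited). The gripper opens to 85 mm and grips with 20 to 120 N. Pads are 22 mm wide; open, the fingers measure 114 mm over their backs; the gripper's body (76 mm by 85 mm) begins 54 mm behind the grasp point. The pads swing forward as they close: fully open they stand 13 mm farther back than shut.
Start: joints at [66.652, 17.813, 0.802, 86.603, -0.252, 75.585, -1.558], TCP at [0.197, -0.514, 0.248] pointing down, gripper open.
Joint ranges: [-154.91, 154.91], [-16.99, 109.72], [-72.82, 74.43], [7.12, 147.25], [-82.49, 262.49], [11.32, 116.49], [-174.64, 174.64]. Speed limits (degrees/s): [159.86, 159.86, 180, 180, 180, 180, 180].

INTERFACE

Orientations are given as [roll, pitch, yaw] about the fixed x, y, z axes, in that order (R = Rz(yaw) Ry(pitch) Rx(roll)).
In Python, from station import robot, fingers, vision, workorder, recognise gives the robot as it stands. Calls block until the motion is done:
- robot.move_to(position, orientation): joint-space move of the TCP to a pose.
- robot.line_to(position, orientation=None, velocity=0.15, f_stop=None): straight line of the TCP; orientation=None keeps the orientation; velocity is the mean speed in m/s. With f_stop (N) it stops when the force on the tool has changed by that much, and returns True; else False.
- robot.move_j(angles): joint-space move.
- fingers.gripper_to(opening, force=None): opening from 0.0 (shut) to 1.0 (fully open); force is the grip in N (None keeps the last); returns when the fingers have stopped.
- robot.pause(seconds).
- robot.inverse_kinematics(position, orientation): joint angles nearest the present ones, or None.
- vision.grab_frame(name): name is "scene" or "top" or "wrist"; returns the picture (384x512x3 uint8, red, green, blue); there is no depth.
- vision.calibration(name): a dict with "mtx" (3x3 intrinsics, pixels), "k1" (the pictures are not rectified: a ray, as slopes to the right and down, at radius r is drawn at 1 + k1 r^2 times it, then the intrinsics apply), "extrinsics" (4x4, takes a point from world to camera coordinates); the wrist camera has in their place "T_tool_cam" (4x4, takes a point from camera to tool coordinates, whose origin is the TCP and whose axes are the flange's). Camera axes: x right, y up, looking along -z (the intrinsics and any distortion apply to the point x, -y, -z); pixel columns grow to the right and rows downward; lengths in m; the calibration is good to about 2 mm. A picture is of the moment at which its call begins: read the wrist's pose just before it. calibration takes no time and is no camera call.
A pose or a line that the arm cannot do raises robot.PlanningError and nothing moves.
- workorder.close_job(): hands the job in; it is judged then, once.
Trained networks look in the newest picture that a camera, given by its name, has taken for a name from the list of things; names that differ only in an ending like _2 or _b are one class to them, and where a whole thing is asked for, a point or a joint stands for the part that bears it (a point fixed in the world has none). Each returns a list of dicts, best first, with "p" (0 to 1); they miss things now and then, are a little off and sometimes report something else, mostly with a low value. They report only what shows in the picture. A call takes as long as a camera call.
- recognise(label, camera): "rect" ([centre column, centre row, width, height] in pixels, round what is visible of it).
Readings, each from a call of its own:
- robot.current_time_s(): time.
- robot.current_joint_positions(): joint angles.
- robot.current_dq(): joint speeds.
- robot.current_joint_torque(): joint torques, N m.
- robot.current_tool_pos(): TCP position.
- robot.current_eef_rot(): TCP orientation.
- robot.current_contact_force(): force on the tool from outside, world axes, zero at the start.
- robot.current_torque(): the same for the moment, N m.
- robot.current_finger_gap(): opening from 0.0 (shut) to 1.0 (fully open).
- robot.current_gripper_force(): force on a finger pad.
Only numpy, scipy, OpenCV 4.12 (cv2) and the standard library are available. Lean on these libraries where they do the work, as an engineer would, in place of code of your own. Each camera call takes 0.05 s, during which the arm holds its last target. There are 200 camera calls.

TASK

Load the film carrier with the large square window into the light stage for scanning: pick it up by its pull tab, lay it flat on the deck and slide it in, tab last, under the two sprung clips until it is home at the stop bar and both clips have snapped down into its notches, then let go. The stop bar may have been set anywhere along its adjustment, so feel for it and push gently; never force the carrier. Leave the carrier with the narrow window where it lies.

Things in the scene. Friction and masses are not known exactly. Their poses are not given: they have to be found in the camera images.
- stage: Light stage fixed on the desk: black housing, level grey deck 30 mm above the desk with a white window. x is the way a carrier slides in, about away from the robot; z up; it spans x = -110 to 128, y = -60 to 60 mm, its origin is on the desk. Across its far part lies a clamped, rigid metal stop bar, adjustable to the film: its front face, the stop, is anywhere from x = 52 to 82 mm, not measured.
- stage_mouth (a point): Point on the deck (30 mm up) on the stage's centre line at x = -22 mm: the mouth between two black guides 5 mm high, 86 mm apart here and narrowing to 79 mm at x = 10 mm, then straight to 50 mm. Carriers enter here moving along +x, centred. Axes as the stage's. The open deck before the mouth reaches to x = -110 mm.
- square_carrier_tab (a point): Centre of the pull tab of the film carrier with one large square window (40 mm, brown film). The tab, to be pinched from above, stands upright across the carrier's trailing end: 10 mm thick along x, 40 mm wide along y, its top 32 mm above the underside. This point is 19 mm above the plate's underside and 94 mm behind its leading edge. x points to the leading edge, z up.
- square_carrier: The same carrier, black, loose, about 0.09 kg, lying flat on the desk: plate 100 (x) by 76 (y) by 6 mm, tab at the -x end, leading edge at x = 50 mm; origin at the centre of the underside. A notch 10 mm long and 3 mm deep is cut in the top of each long edge, 27 to 37 mm behind the leading edge. Loading it against deck, clips and stop with over 25 N in all is forcing it; 8 to 10 N of push is ample.
- strip_carrier_tab (a point): Centre of the pull tab of the other film carrier: same outer shape, size and axes, but a narrow window 68 by 24 mm with one crossbar. The two carriers lie right of the stage, either one nearer. Leave it alone.
- clip_l (a joint): Left steel leaf clip (stage y = +31 mm, 10 mm wide) on the stop bar, sprung hinge, rad: 0 at rest, about 0.07 riding on a carrier, under 0.02 snapped into its notch. Its nose rests 3 mm above the deck, 30 mm before the stop face; its upturned lip (22 deg) begins 44 mm before the stop, 8 mm up, and rides up on a plate pushed in.
- clip_r (a joint): Right clip (stage y = -31 mm), the same. Both together resist with about 4 to 7 N while riding up, less when sliding under them; the noses snap down about 2 mm before the carrier meets the stop, where the push rises sharply.

How it is judged:
By the outcome, as a careful person would: the job done as asked, in the order asked, and still so for the second after the job is handed in, with the robot touching nothing.
It also fails if it takes over 64 s, if anything falls off the work surface, if the arm or the gripper's body presses on something with over 40 N, if the wrist force passes 120 N, or if a joint passes its speed limit or range.

## Working session

There is one attempt and no reset: what is moved stays moved. The work goes in short steps, each a Python script; the robot and the scene stay as the last script left them, time stands still between calls to the robot, and variables do not carry over. Pictures are saved under pics/ and viewed, at most 10 in all, crops included, and the job is handed in when it is done.

```bash
mkdir -p pics; ls
python3 - <<'E'
from station import robot, fingers, vision, workorder, recognise
import cv2
for c in ["scene","top"]:
    f=vision.grab_frame(c); cv2.imwrite(f"pics/{c}0.png",f[:,:,::-1])
    for n in ["stage","square_carrier","square_carrier_tab","strip_carrier_tab","clip_l","clip_r"]:
        print(c,n,[( [round(v) for v in d["rect"]],round(d["p"],2)) for d in recognise(n,c)[:3]])
    k=vision.calibration(c);print(k)
print(vision.calibration("wrist"),robot.current_eef_rot(),robot.current_time_s())
E
```

```text
pics
scene stage [([241, 200, 85, 82], 0.75)]
scene square_carrier [([334, 208, 40, 38], 0.91), ([300, 168, 37, 29], 0.59)]
scene square_carrier_tab [([332, 208, 45, 35], 0.81)]
scene strip_carrier_tab [([298, 169, 41, 32], 0.57)]
scene clip_l [([222, 189, 13, 15], 0.53)]
scene clip_r [([222, 189, 13, 15], 0.53)]
{'mtx': array([[352.38810975,   0.        , 256.42821141],
       [  0.        , 352.38810975, 189.189059  ],
       [  0.        ,   0.        ,   1.        ]]), 'k1': -0.03984279505755075, 'extrinsics': array([[-0.3953356 , -0.91851544, -0.00625628,  0.11376976],
       [ 0.6619424 , -0.28961368,  0.69134375, -0.44867103],
       [-0.63682181,  0.2691715 ,  0.72249892, -0.51368075],
       [ 0.        ,  0.        ,  0.        ,  1.        ]])}
top stage [([248, 184, 68, 106], 0.63)]
top square_carrier [([335, 231, 31, 44], 0.94)]
top square_carrier_tab [([338, 230, 35, 42], 0.77)]
top strip_carrier_tab [([330, 165, 39, 44], 0.94), ([247, 181, 70, 106], 0.67)]
top clip_l [([231, 170, 7, 23], 0.6)]
top clip_r [([231, 170, 7, 23], 0.6)]
{'mtx': array([[390.70538714,   0.    
[... 412 characters left out ...]
62478e-01],
       [ 0.00000000e+00,  0.00000000e+00,  0.00000000e+00,
         1.00000000e+00]])}
{'mtx': array([[345.89468004,   0.        , 252.02416233],
       [  0.        , 345.89468004, 190.19181871],
       [  0.        ,   0.        ,   1.        ]]), 'k1': 0.0060719294113236715, 'T_tool_cam': array([[ 1.15547282e-03,  9.64264017e-01,  2.64940691e-01,
         6.65546524e-02],
       [ 9.99999308e-01, -1.17323640e-03, -9.11992131e-05,
         3.26832421e-05],
       [ 2.22897941e-04,  2.64940613e-01, -9.64264705e-01,
        -1.25581622e-01],
       [ 0.00000000e+00,  0.00000000e+00,  0.00000000e+00,
         1.00000000e+00]])} [ 1.79996016e+02 -1.17872975e-04  2.09628880e+01] 0.7
```

```bash
cat > h.py <<'E'
from station import robot, fingers, vision, workorder, recognise
import numpy as np, cv2
from scipy.spatial.transform import Rotation as R
def ext(c, pose=None):
    k=vision.calibration(c)
    if c!="wrist": return k,k["extrinsics"]
    T=np.eye(4); T[:3,:3]=R.from_euler("xyz",pose[1],degrees=True).as_matrix(); T[:3,3]=pose[0]
    return k,np.linalg.inv(T@k["T_tool_cam"])
def unproj(c,px,z,pose=None):
    k,E=ext(c,pose); px=np.asarray(px,float).reshape(-1,1,2)
    u=cv2.undistortPoints(px,k["mtx"],np.array([k["k1"],0,0,0]))[:,0]
    d=np.c_[u[:,0],-u[:,1],-np.ones(len(u))]@E[:3,:3]
    o=-E[:3,:3].T@E[:3,3]
    return o+d*((np.asarray(z)-o[2])/d[:,2])[:,None]
def proj(c,P,pose=None):
    k,E=ext(c,pose); q=np.asarray(P).reshape(-1,3)@E[:3,:3].T+E[:3,3]; q=q*[1,-1,-1]
    return cv2.projectPoints(q,np.zeros(3),np.zeros(3),k["mtx"],np.array([k["k1"],0,0,0,0]))[0][:,0]
def pose(): return np.array(robot.current_tool_pos()),np.array(robot.current_eef_rot())
E
python3 - <<'E'
from h import *
im=cv2.imread("pics/top0.png")[110:270,200:370]
cv2.imwrite("pics/top0c.png",cv2.resize(im,None,fx=3.5,fy=3.5,interpolation=cv2.INTER_CUBIC))
print(unproj("top",[[335,231],[330,165],[248,184]],[.006,.006,.03]))
E
```

```text
[[ 0.47834181 -0.28812776  0.006     ]
 [ 0.63716842 -0.28481375  0.006     ]
 [ 0.58668061 -0.08839622  0.03      ]]
```

View pics/top0c.png

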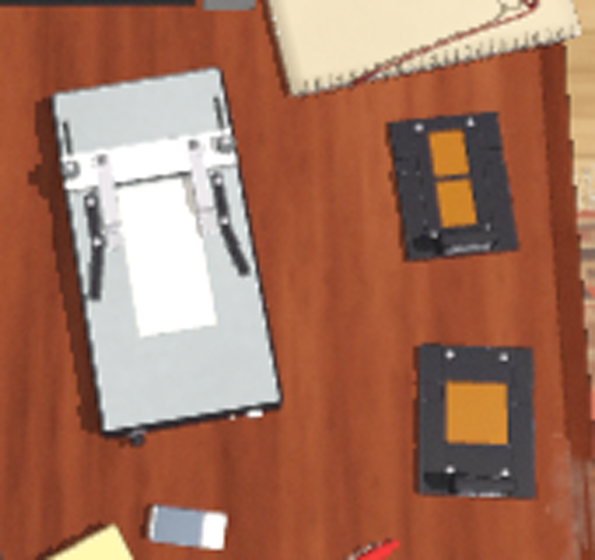

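The top view shows the square-window carrier nearer (crop corners 418,345 / 533,348 / 535,497 / 415,493, tab at the near end) and the strip carrier farther away. The deck corners are at 53,95 / 218,70 / 280,403 / 103,432.

```bash
cat >> h.py <<'E'
def fit(local,world):
    "2D rigid fit -> origin xy, yaw deg, rms mm"
    L=np.asarray(local,float)[:,:2]; W=np.asarray(world)[:,:2]
    l=L-L.mean(0); w=W-W.mean(0)
    a=np.arctan2((l[:,0]*w[:,1]-l[:,1]*w[:,0]).sum(),(l*w).sum())
    M=np.array([[np.cos(a),-np.sin(a)],[np.sin(a),np.cos(a)]]); o=W.mean(0)-M@L.mean(0)
    return o,np.degrees(a),1e3*np.sqrt(((L@M.T+o-W)**2).sum(1).mean())
E
python3 - <<'E'
from h import *
f=lambda p:[200,110]+np.array(p)/3.5
S=unproj("top",f([(53,95),(218,70),(280,403),(103,432)]),.03)
print(fit([(.128,.06),(.128,-.06),(-.11,-.06),(-.11,.06)],S))
C=unproj("top",f([(418,345),(533,348),(535,497),(415,493)]),.006)
o,a,r=fit([(.05,.038),(.05,-.038),(-.05,-.038),(-.05,.038)],C);print(o,a,r)
c=np.array([np.cos(np.radians(a)),np.sin(np.radians(a))]);print("tab",o-.044*c)
for y in (a+90,a-90): print(y,robot.inverse_kinematics([*(o-.044*c),.1],[180,0,y]))
for y in (0,180,a):print(y,robot.inverse_kinematics([*(o-.044*c),.17],[180,0,y]))
E
```

```text
(array([ 0.5872591 , -0.08644703]), np.float64(8.907201947872542), np.float64(4.13438215783034))
[ 0.48074035 -0.29007192] -2.9981082134302435 1.2828200591946162
tab [ 0.43680058 -0.28777059]
87.00189178656976 [ 46.50116919  23.75112025 -19.38722547 101.97802328   9.29909252
  55.83255369  20.39525378]
-92.99810821343024 [  26.17619568   22.36370353    6.84042437  102.78718047   -3.17003997
   55.03398924 -148.67366605]
0 [ 37.43187321  18.30579214  -7.49198282  97.52849997   2.60418102
  64.33480413 -60.81349039]
180 [ 56.31725757  21.12744199 -32.11796446  96.80596824  12.15101575
  65.56442403 110.8767603 ]
-2.9981082134302435 [ 37.22205605  18.29158421  -7.22580633  97.53679216   2.51034126
  64.32881272 -63.72838501]
```

Run:
```python
from h import *
robot.move_to([.442,-.288,.16],[180,0,87])
p=pose(); f=vision.grab_frame("wrist"); cv2.imwrite("pics/w1.png",f[:,:,::-1])
print(p,robot.current_time_s())
for n in ["square_carrier","square_carrier_tab"]: print(n,recognise(n,"wrist")[:2])
np.save("p1.npy",np.array(p))
for s in (-.17,-.12,-.03,0): 
  c=np.radians(8.9); print(robot.inverse_kinematics([.587+s*np.cos(c),-.086+s*np.sin(c),.06],[180,0,98.9]))
```

```text
(array([ 0.44090368, -0.29057988,  0.16032165]), array([-1.79987878e+02,  1.15767550e-01,  8.67492458e+01])) 2.05
square_carrier [{'rect': [303.3, 173.4, 127.6, 87.1], 'p': 0.63}]
square_carrier_tab [{'rect': [304.0, 172.8, 124.3, 89.8], 'p': 0.81}]
[ 34.5139683   18.90666351 -25.79963823 117.22005284  11.26767114
  46.19924725  10.98638194]
[ 30.70410934  23.47624947 -25.11787416 110.52319618  12.99829779
  48.74806544   7.68157786]
[ 25.14394013  31.77419353 -24.45813381  97.27582125  15.56709549
  54.32925474   3.67647515]
[ 23.55657902  34.62273795 -24.4228852   92.46243086  16.36636338
  56.48139266   2.75505813]
```

View pics/w1.png

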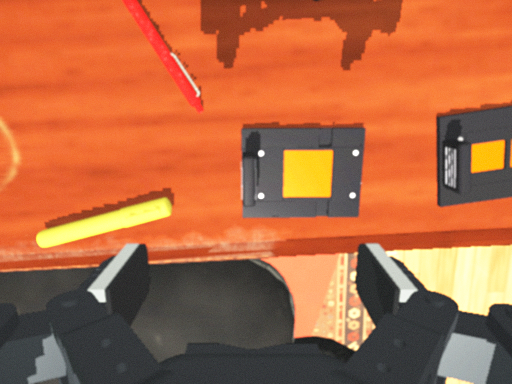

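The wrist view shows the square carrier, with plate corners (243,128), (365,128), (359,216), (242,217) and its tab at the left end, around (249,172). The fingers are open and clear.

```bash
python3 - <<'E'
from h import *
p=np.load("p1.npy")
C=unproj("wrist",[(365,128),(359.5,216),(242,217),(243,128)],.006,p)
L=[(.05,.038),(.05,-.038),(-.05,-.038),(-.05,.038)]
o,a,r=fit(L,C);print(C,o,a,r)
# refine with subpixel corners
im=cv2.cvtColor(cv2.imread("pics/w1.png"),cv2.COLOR_BGR2GRAY)
q=np.array([(365,128),(359.5,216),(242,217),(243,128)],np.float32).reshape(-1,1,2)
q=cv2.cornerSubPix(im,q,(4,4),(-1,-1),(3,50,.01));print(q[:,0])
o,a,r=fit(L,unproj("wrist",q,.006,p));print(o,a,r,o-.044*np.array([np.cos(np.radians(a)),np.sin(np.radians(a))]))
E
python3 - <<'E'
from h import *
print(pose())
E
```

```text
[[ 0.53289791 -0.25445063  0.006     ]
 [ 0.53055    -0.32890116  0.006     ]
 [ 0.43003191 -0.32424633  0.006     ]
 [ 0.43560356 -0.2490093   0.006     ]] [ 0.48227085 -0.28915186] -2.9607685132032704 1.0957150026310998
[[364.75598 128.53603]
 [357.58987 216.52151]
 [241.37943 216.32605]
 [243.      128.     ]]
[ 0.48169782 -0.28919125] -3.513908355061947 1.199640326068613 [ 0.43778054 -0.28649445]
(array([ 0.44108555, -0.29019294,  0.16033308]), array([1.79990851e+02, 7.59271411e-02, 8.67622916e+01]))
```

Run:
```python
from h import *
robot.move_to([.58,-.12,.18],[180,0,98.9]); robot.pause(.3)
p=pose(); f=vision.grab_frame("wrist"); cv2.imwrite("pics/w2.png",f[:,:,::-1])
print(p,robot.current_time_s())
np.save("p2.npy",np.array(p))
```

```text
(array([ 0.5793469 , -0.12184802,  0.17992915]), array([-1.79965024e+02,  4.21308287e-02,  9.87325505e+01])) 3.375
```

View pics/w2.png

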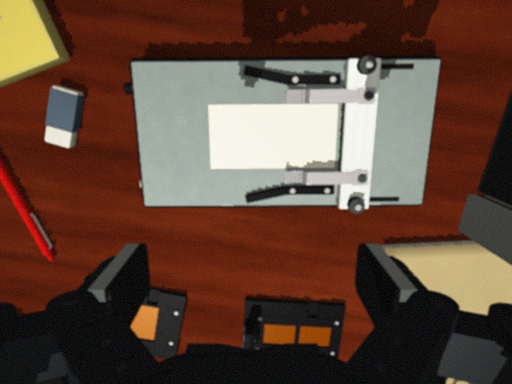

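The deck corners are at (132,60), (439,59), (424,205), (144,206). The stop bar's front edge runs from about (347,75) to (341,190), and the clip lips start near columns 287 and 285.

Run:
```python
from h import *
p=np.load("p2.npy")
im=cv2.cvtColor(cv2.imread("pics/w2.png"),cv2.COLOR_BGR2GRAY)
q0=np.array([(439,59),(424,205),(144,206),(132,60)],np.float32).reshape(-1,1,2)
q=cv2.cornerSubPix(im,q0.copy(),(4,4),(-1,-1),(3,50,.01));print(q[:,0])
L=[(.128,.06),(.128,-.06),(-.11,-.06),(-.11,.06)]
for Q in (q0,q):
    W=unproj("wrist",Q,.03,p); print(fit(L,W)); 
o,a,_=fit(L,unproj("wrist",q0,.03,p)); c,s=np.cos(np.radians(a)),np.sin(np.radians(a))
M=np.array([[c,-s],[s,c]])
print("local",((W[:,:2]-o)@M).round(4))
B=unproj("wrist",[(347,75),(342,190),(287,96),(285,171),(247,70),(248,199)],[.035,.035,.04,.04,.035,.035],p)[:,:2]
print(((B-o)@M).round(4))
```

```text
[[439.7083    58.81491 ]
 [421.33832  203.43651 ]
 [144.50871  205.30748 ]
 [130.69899   61.673874]]
(array([ 0.59003692, -0.08470267]), np.float64(9.121088810612909), np.float64(4.45971871875054))
(array([ 0.5893898 , -0.08459099]), np.float64(9.260790082967718), np.float64(5.010795746965886))
local [[ 0.1236  0.057 ]
 [ 0.124  -0.056 ]
 [-0.1069 -0.0565]
 [-0.1072  0.0564]]
[[ 0.054   0.0458]
 [ 0.056  -0.0427]
 [ 0.0094  0.0311]
 [ 0.009  -0.0256]
 [-0.0201  0.0498]
 [-0.0203 -0.0499]]
```

```bash
cat >> h.py <<'E'
def goto(xyz,yaw,v=.15,n=2):
    "line with correction of the steady offset"
    xyz=np.array(xyz,float); cmd=xyz.copy()
    for i in range(n):
        robot.line_to(cmd,[180,0,yaw],velocity=v if i==0 else .03); robot.pause(.15)
        e=xyz-pose()[0]; cmd=cmd+np.clip(e,-.005,.005)
    return e*1e3
E
python3 - <<'E'
from h import *
robot.move_to([.438,-.287,.12],[180,0,86.8]); fingers.gripper_to(.6,force=60)
print(goto([.438,-.287,.07],86.8,n=3), pose())
p=pose(); robot.line_to([*(robot.current_tool_pos()[:2]+np.array([0,0])),.03],velocity=.08,f_stop=5)
robot.pause(.2); print(pose(),robot.current_contact_force())
f=vision.grab_frame("wrist"); cv2.imwrite("pics/w3.png",f[:,:,::-1]); print(robot.current_time_s())
E
```

```text
[ 0.08073382 -0.08877127  0.20621915] (array([ 0.43791927, -0.28691123,  0.06979378]), array([-1.79994089e+02, -3.62396322e-03,  8.68003022e+01]))
(array([ 0.43840568, -0.28719128,  0.03059824]), array([1.79934556e+02, 3.88729213e-02, 8.67980124e+01])) [-0.77464109 -0.99428268  0.31966677]
7.05
```

View pics/w3.png

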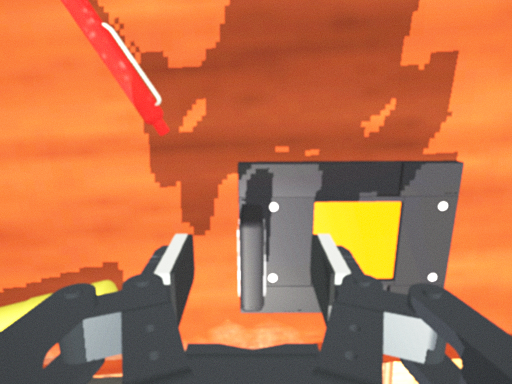

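The tab (columns 240–266, rows 205–310) sits between the open pads and is well centred, so I'll close on it.

Run:
```python
from h import *
print(proj("wrist",[[.438,-.287,.03]],pose()))
xy=pose()[0]; robot.line_to([xy[0],xy[1],.0265],velocity=.03,f_stop=5)
fingers.gripper_to(0,force=60); robot.pause(.2)
print(pose(),robot.current_finger_gap(),robot.current_gripper_force(),robot.current_contact_force())
print(goto([xy[0],xy[1],.12],86.8))
print(robot.current_finger_gap(),robot.current_gripper_force(),robot.current_contact_force())
# above the open deck: tab target stage x=-.124, leading edge -.03
o=np.array([.590,-.085]); a=np.radians(9.1); t=o-.124*np.array([np.cos(a),np.sin(a)])
robot.move_to([*t,.12],[180,0,99.1+0.0]); print(goto([*t,.066],99.1,v=.1,n=3),t)
p=pose();f=vision.grab_frame("wrist"); cv2.imwrite("pics/w4.png",f[:,:,::-1]);np.save("p4.npy",np.array(p))
f=vision.grab_frame("top"); cv2.imwrite("pics/t4.png",cv2.resize(f[130:270,190:330,::-1],None,fx=4,fy=4,interpolation=cv2.INTER_CUBIC))
print(p,robot.current_time_s())
```

```text
[[251.90873644 266.84557043]]
(array([ 0.43856894, -0.28727935,  0.02669462]), array([1.79974440e+02, 1.36244006e-02, 8.68004708e+01])) 0.10387903499646498 60.52374243736267 [0.49762514 1.46589757 2.55088516]
[-1.04418171  0.53225842 -1.38070189]
0.104849907182975 60.142672061920166 [-0.57746369 -0.10554048 -1.4181735 ]
[0.0342726  0.01095593 0.10476053] [ 0.46756069 -0.1046116 ]
(array([ 0.46752642, -0.10462256,  0.06589524]), array([-1.79996048e+02, -1.94061851e-03,  9.91012719e+01])) 11.8
```

View pics/w4.png

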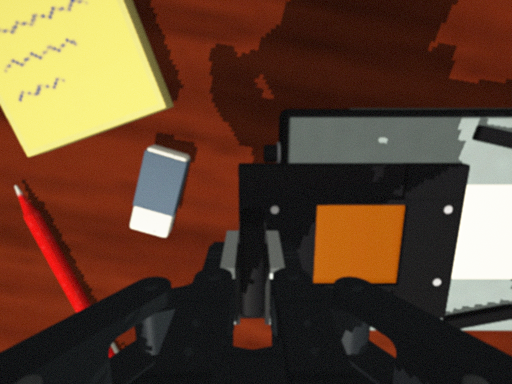

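View pics/t4.png

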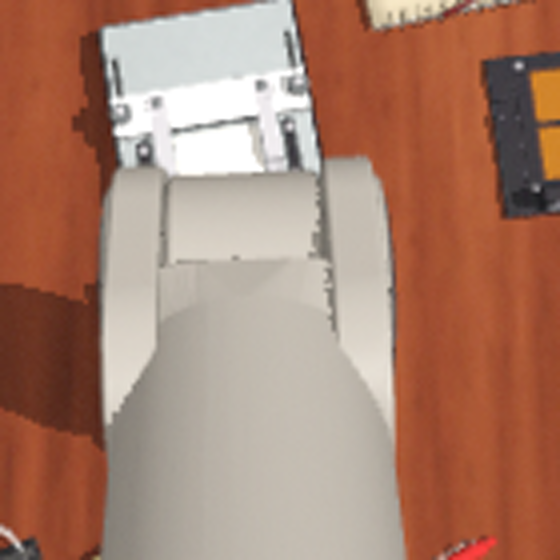

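The carrier hangs level in the grip, with leading corner (468,165) and trailing corner (240,164). The deck's near-left corner is at (284,111), the left guide tip at (476,130) and the right guide tip at about (440,322). The top view is blocked by the arm.

```bash
python3 - <<'E'
from h import *
p=np.load("p4.npy"); zt=p[0][2]-.0205
c=np.radians(9.1); M=np.array([[np.cos(c),-np.sin(c)],[np.sin(c),np.cos(c)]])
W=unproj("wrist",[(468,165),(240,164),(444,311),(275,210),(448,210),(437,282),(318,204),(405,205),(400,283),(314,283)],zt,p)[:,:2]
print("carrier rel tcp\n",((W-p[0][:2])@M*1e3).round(1))
W=unproj("wrist",[(290,117),(284,111),(476,130),(500,108)],[.03,.03,.035,.03],p)[:,:2]
print("stage, nominal frame\n",((W-[.590,-.085])@M*1e3).round(1))
E
python3 - <<'E'
import cv2
im=cv2.imread("pics/w4.png")[90:350,220:512]
cv2.imwrite("pics/w4c.png",cv2.resize(cv2.convertScaleAbs(im,alpha=1.6,beta=20),None,fx=2.2,fy=2.2,interpolation=cv2.INTER_CUBIC))
E
```

```text
carrier rel tcp
 [[ 92.1  38.1]
 [ -5.6  38.4]
 [ 92.4 -33.6]
 [  9.8  17.6]
 [ 86.6  17.8]
 [ 86.8 -18. ]
 [ 28.8  20.5]
 [ 67.3  20.1]
 [ 69.5 -18.6]
 [ 28.9 -18.7]]
stage, nominal frame
 [[-107.1   57.3]
 [-109.9   60. ]
 [ -24.5   51.9]
 [ -12.2   61.3]]
```

View pics/w4c.png

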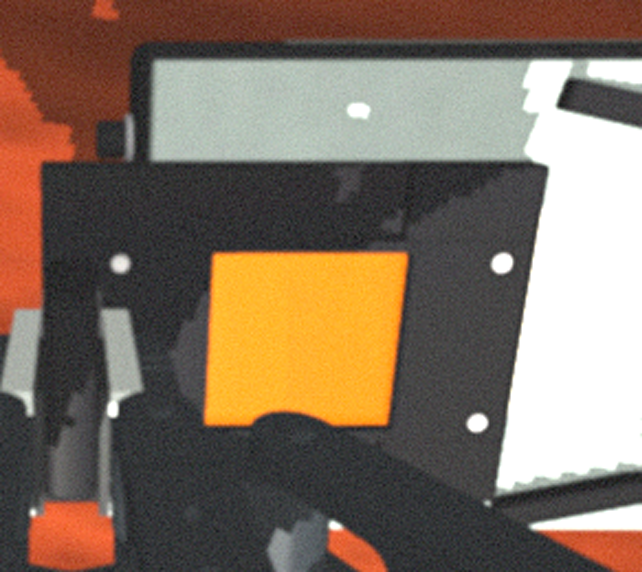

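The carrier is centred in the grip to about 0.5 mm and square to the stage, and the housing's outer corner lands at the nominal (-110, 60). I'll lower it to the deck.

```bash
cat >> h.py <<'E'
O=np.array([.590,-.085]); A=np.radians(9.1); MS=np.array([[np.cos(A),-np.sin(A)],[np.sin(A),np.cos(A)]])
def st(): 
    "lead edge x, y (mm) in stage frame, z, force in stage frame"
    P=pose()[0]; l=(P[:2]-O)@MS*1e3; F=np.array(robot.current_contact_force())
    return np.array([l[0]+94,l[1],P[2]*1e3,*(F[:2]@MS),F[2]])
def W(x,y,z): return [*(O+MS@np.array([x-94,y])*1e-3),z*1e-3]
E
python3 - <<'E'
from h import *
np.set_printoptions(precision=1,suppress=True)
goto(W(-30,-.5,60.5),99.1,n=3); print(st())
print(robot.line_to(W(-30,-.5,55),velocity=.015,f_stop=2.)); robot.pause(.2); b=st(); print(b,robot.current_torque())
z=b[2]+.2
for x in range(-26,12,6):
    h=robot.line_to(W(x,-.5,z),[180,0,99.1],velocity=.04,f_stop=6); print(h,st(),np.array(robot.current_torque())[2])
    if h: break
print(robot.current_time_s())
E
```

```text
[-30.   -0.5  60.5  -0.    0.3  -1.7]
True
[-29.8  -0.6  56.6  -0.6  -0.1   4.7] [0.  0.1 0. ]
False [-25.6  -0.4  56.7  -0.   -0.6  -0.2] 0.03956769209828878
True [-24.4  -0.5  56.8  -0.3   1.2   3.6] 0.009721811947601907
14.0167
```

Run:
```python
from h import *
np.set_printoptions(precision=1,suppress=True)
z=57.0
for x in range(-18,13,6):
    h=robot.line_to(W(x,-.5,z),[180,0,99.1],velocity=.02,f_stop=7); s=st(); print(h,s,np.array(robot.current_torque())[2])
    if h or abs(s[4])>5 or abs(s[3])>6: break
print(robot.current_time_s())
```

```text
True [-24.4  -0.4  56.8  -1.3   0.2   4.3] 0.026997600911576387
14.2667
```

Run:
```python
from h import *
np.set_printoptions(precision=1,suppress=True)
for i in range(5): robot.pause(.05); print(st())
h=robot.line_to(W(-24.4,-.5,58.0),[180,0,99.1],velocity=.01); robot.pause(.2); print(h,st())
h=robot.line_to(W(-18,-.5,57.6),[180,0,99.1],velocity=.02,f_stop=8); print(h,st()); robot.pause(.2); print(st())
```

```text
[-24.4  -0.4  56.7  -1.    0.7   4.4]
[-24.4  -0.5  56.8  -1.4  -0.4   4. ]
[-24.4  -0.5  56.7  -1.2   0.9   4.8]
[-24.4  -0.5  56.7  -0.6   0.4   4. ]
[-24.4  -0.5  56.7  -1.1  -0.1   5.3]
False [-24.7  -0.4  57.7   0.1  -0.7  -0.4]
False [-17.8  -0.4  57.6  -0.    0.4  -0.8]
[-18.1  -0.5  57.6  -0.4  -0.5  -0.5]
```

Run:
```python
from h import *
np.set_printoptions(precision=1,suppress=True)
z=57.0
for x in range(-14,15,4):
    h=robot.line_to(W(x,-.5,z),[180,0,99.1],velocity=.02,f_stop=8); s=st(); print(h,s,np.array(robot.current_torque())[2])
    if h or abs(s[4])>5 or abs(s[3])>7: break
print(robot.current_time_s())
f=vision.grab_frame("wrist"); cv2.imwrite("pics/w5.png",cv2.resize(f[60:360,210:512,::-1],None,fx=1.9,fy=1.9)); np.save("p5.npy",np.array(pose()))
```

```text
False [-13.8  -0.4  57.    0.3  -0.7  -0.7] -0.056511167134018575
False [-9.8 -0.5 57.  -0.9 -0.3 -1.1] -0.002980692089556547
False [-5.8 -0.4 57.   1.4  0.5 -1.6] -0.0014656347364522886
False [-1.8 -0.4 57.   0.  -0.3 -2. ] 0.0256330200914224
False [ 2.2 -0.4 57.   0.1 -0.5 -0.7] 0.04098608546477135
False [ 6.2 -0.4 57.  -0.8 -0.2 -0. ] -0.020692502176638133
False [10.2 -0.5 57.   0.   0.3 -1.3] -0.01125168620576094
False [14.1 -0.5 57.   0.4  0.3 -1.3] 0.019800610825894432
18.4833
```

View pics/w5.png

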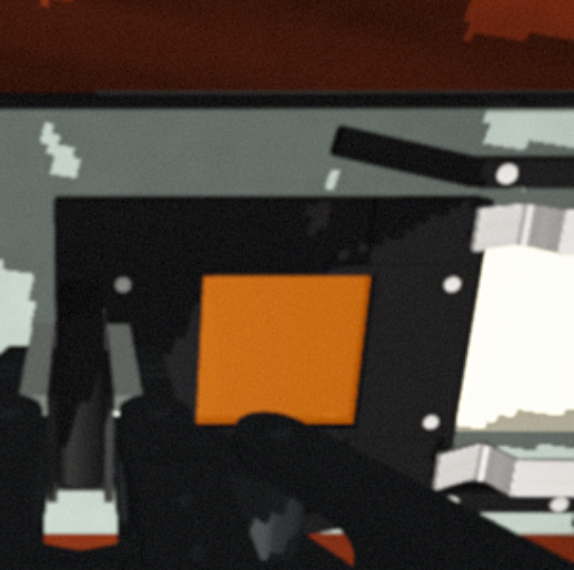

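The leading edge is just at the clip lips and the left guide gap is about 2.5 mm, so I'll shift about 0.8 mm left and push on under the clips.

Run:
```python
from h import *
np.set_printoptions(precision=1,suppress=True)
z=57.0
for x in range(16,46,2):
    h=robot.line_to(W(x,min(.3,-.5+.2*(x-14)),z),[180,0,99.1],velocity=.02,f_stop=8); s=st(); print(h,s,np.array(robot.current_torque())[2].round(2))
    if h or abs(s[4])>5 or s[3]<-9: break
print(robot.current_time_s())
```

```text
False [15.7 -0.2 56.9 -1.1 -0.1 -1.2] -0.02
False [16.9  0.1 56.8 -3.9 -0.3  2.1] -0.07
False [19.1  0.2 56.8 -5.  -1.1  2. ] -0.06
False [21.   0.3 56.8 -5.6 -0.7  2.4] -0.07
False [22.   0.3 56.7 -7.   0.3  4.6] -0.01
False [25.6  0.4 56.9 -2.9  0.3 -1. ] -0.04
False [28.7  0.5 56.9 -1.8 -0.3 -1.2] -0.02
False [30.5  0.5 56.9 -2.1  0.2 -2.2] 0.01
False [32.4  0.4 57.  -1.7  0.6 -2. ] -0.04
False [34.4  0.3 57.  -1.6  0.7 -3.3] 0.02
False [36.4  0.3 57.  -1.6 -0.5 -2.7] -0.0
False [38.3  0.3 57.  -1.6 -0.1 -2.9] -0.02
False [40.3  0.3 57.  -1.4 -0.1 -2.1] -0.0
False [42.3  0.3 57.  -0.3  0.4 -2.8] 0.02
False [44.4  0.3 57.  -1.  -1.1 -3.1] 0.01
22.2833
```

Run:
```python
from h import *
np.set_printoptions(precision=1,suppress=True)
z=57.0
for x in range(46,84):
    h=robot.line_to(W(x,.3,z),[180,0,99.1],velocity=.012,f_stop=7); s=st(); print(h,x,s,np.array(robot.current_torque())[2].round(2))
    if h or abs(s[4])>5 or s[3]<-8: break
robot.pause(.1);print(st(),robot.current_time_s())
f=vision.grab_frame("wrist"); cv2.imwrite("pics/w6.png",cv2.resize(f[60:360,210:512,::-1],None,fx=1.9,fy=1.9)); np.save("p6.npy",np.array(pose()))
```

```text
False 46 [46.2  0.3 57.  -0.7 -0.1 -2. ] -0.0
False 47 [47.1  0.3 57.  -1.6 -0.5 -1.4] -0.01
False 48 [48.2  0.3 57.  -0.9 -0.3 -2.8] -0.06
False 49 [49.3  0.3 57.  -0.9 -0.1 -2.4] -0.0
False 50 [51.3  0.3 57.4 -0.2  0.1 -2.2] -0.04
False 51 [51.5  0.3 57.1 -0.3  0.3 -3.2] 0.02
False 52 [51.9  0.3 57.  -0.5  0.5 -2.2] 0.02
False 53 [52.6  0.3 56.9 -0.9 -1.2 -1. ] 0.0
False 54 [53.2  0.2 56.9 -3.5  0.8 -0.1] 0.05
False 55 [53.2  0.2 56.8 -6.8  0.2  3. ] 0.04
False 56 [53.2  0.2 56.8 -8.5  0.6  4.9] -0.01
[53.2  0.2 56.7 -7.8  0.2  4. ] 25.2
```

View pics/w6.png

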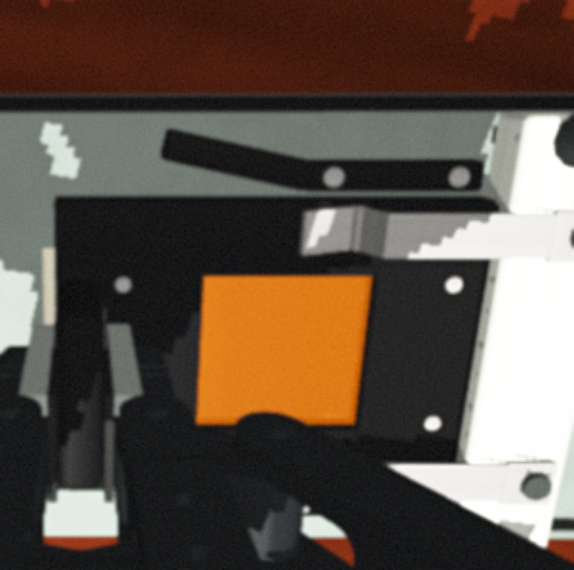

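The leading edge is flat against the bar. The snap jump came at about 50–51 mm and the hard stop at 53.2 mm with about 8 N, and the left clip's nose sits in the notch. I'll relax the push, release, retreat and check.

Run:
```python
from h import *
np.set_printoptions(precision=1,suppress=True)
robot.line_to(W(53.6,.25,57.1),[180,0,99.1],velocity=.01); robot.pause(.2); print(st())
fingers.gripper_to(.4); robot.pause(.2); print(st())
robot.line_to(W(53.5,.25,85),velocity=.05); robot.line_to(W(53.5,.25,180),velocity=.15)
robot.move_to([.56,-.15,.19],[180,0,99.1]); robot.pause(.3)
p=pose(); f=vision.grab_frame("wrist"); np.save("p7.npy",np.array(p))
cv2.imwrite("pics/w7.png",cv2.resize(f[20:220,110:450,::-1],None,fx=2.3,fy=2.3,interpolation=cv2.INTER_CUBIC)); print(robot.current_time_s())
```

```text
[53.2  0.2 56.9 -3.7 -0.4 -0.8]
[53.9  0.3 57.2  0.8  0.2 -0.2]
28.6
```

View pics/w7.png

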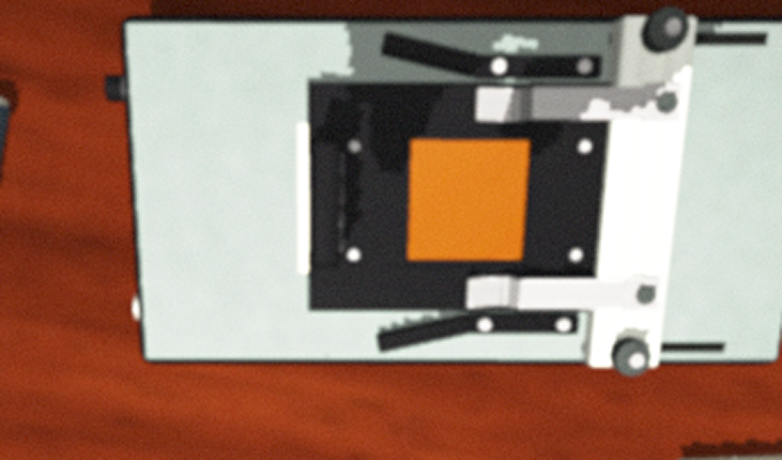

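The carrier lies square between the guides with its leading edge (crop column ~600) against the bar. Both clips sit level over the notches and the gripper is clear.

```bash
python3 -c "
from station import workorder
print(workorder.close_job())"
```

```text
the job is handed in; nothing more can be done
None
```

The square-window carrier is in the light stage, home at the stop (felt at about 53 mm with about 8 N of push). A jump at 50–51 mm and the final picture indicate both clips snapped into their notches. I released it, left the strip carrier untouched, and handed the job in at about 29 s.

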